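# Open the double doors of the parcel cabinet

## Task

Open both doors of the small parcel cabinet on the mail-room counter. First lift the drop bolt on the latched door by its knob and swing that door wide open while the other stays shut, then swing the overlapped door wide open too; leave both standing open, about square to the cabinet.

Things in the scene. Friction and masses are not known exactly. Their poses are not given: they have to be found in the camera images.
- latched_leaf (a joint): Angle of the latched door, rad: 0 shut, grows outward, stop 1.75, light friction. Dark panel 129 wide, 142 high, in an oak cabinet (270 wide, 160 deep, 180 high, doors facing away from the robot, about +x). It is the left (+y) door seen from the robot, hinged at its outer edge; the oak strip on its free edge lies 12 over the other door. Opens counter-clockwise seen from above.
- bolt_knob_top (a point): Top centre (215 above table) of the drop bolt's knob, a vertical steel post 18 dia, 58 tall, 45 off the latched door's face; its rod runs down to a lipped keeper. Slides up 40 at most, drops by its own weight (120 g); lifted 22 to 40 it clears the lip: hold it up for the first 20 degrees of swing. Axes: x out of the face, z up; the hinge axis is at x -45, y +100. Turns with the door.
- plain_leaf (a joint): Angle of the overlapped door, rad: 0 shut, grows outward, stop 1.75, light friction. Same panel, right (-y) door seen from the robot, hinged at its outer edge; no bolt, no strip. It is blocked until the latched door is open. Opens clockwise seen from above. Neither door has a spring; each stays where it is left.
- pull_top (a point): Top centre (215 above table) of the overlapped door's pull: a vertical steel post 18 dia, 58 tall, 45 off the door's face on one short stem, no rod below it; 75 to the right (-y) of the bolt's knob when shut. Axes: x out of the face, z up; the hinge axis is at x -45, y -85. Turns with the door.

How it is judged:
By the outcome, as a careful person would: the job done as asked, in the order asked, and still so for the second after the job is handed in, with the robot touching nothing.
It also fails if it takes over 58 s, if anything falls off the work surface, if the arm or the gripper's body presses on something with over 40 N, if the wrist force passes 120 N, or if a joint passes its speed limit or range.

## Robot

A 6-joint arm with a two-finger parallel gripper is mounted at the origin on the work surface. World frame = base frame: x ahead of the robot, y to its left, z up, the work surface at z = 0. Lengths are in m, angles in rad, forces in N, time in s.
With the tool pointing down it reaches from about 0.4 to 0.825 m from the base axis. Payload 7 kg.
Tool frame: the origin (TCP) lies between the finger pads; the fingertips stand arm.nose_length ahead of it and the grasp point (between the pads) is the TCP (arm.nose_length is the distance from the TCP to the fingertips, in m); x points along the fingers, z is the direction in which the jaws open and shut, and the axes are right-handed (so a half turn about x gives the same grasp; the last joint's range is limited). The gripper opens to 88 mm and grips with 3 to 60 N. Pads are 19 mm wide; open, the fingers measure 130 mm over their backs; the gripper's body (78 mm by 193 mm) begins 47 mm behind the grasp point.
Start: joints at [1.438, 0.359, 0.012, 0, -1.224, -0.288], TCP at [0.276, 0.616, 0.246] pointing down, gripper open.
Joint ranges: [-3.07, 3.07], [-1.43, 2.12], [-1.02, 1.25], [-3.03, 1.67], [-3.05, -0], [-3.03, 3.03]. Speed limits (rad/s): [2.39, 2.39, 3.01, 3.14, 3.14, 3.14].

## Interface

Orientations are given as [roll, pitch, yaw] about the fixed x, y, z axes, in that order (R = Rz(yaw) Ry(pitch) Rx(roll)).
In Python, from station import arm, viewer, spotter gives the robot as it stands.
- The arm moves only by the shell command python3 -m handwheel 'ROWS' [FORCE]. ROWS is a JSON object of lists of equal length, an entry for each row: "gripper": the gripper command: -1 is shut, 1 is fully open, values between are in proportion; "travel": the shift along the world's x, y, z each as a share of 500 mm, from -1 to 1, a list of three; "spin": the turn about the world's z as a share of 45 degrees, from -1 to 1. A call has 1 to 20 rows; each row is the pose to reach, as a shift and turn from the pose commanded when the call began; what a row does not reach only later rows make up. A row lasts 1/10 s, in which the tool goes at most 50 mm and 8.59 degrees, less where a joint would pass 70% of its speed; a pose out of reach is approached as far as the arm can. A call with a number of a shift or a turn outside -1 to 1 is refused whole. A call with a gripper value outside its range is refused whole. The fingers move at their own pace and stop on an object; FORCE is the grip in N (left out, the last holds). Time passes only in rows, so rows that repeat a pose let the fingers close. It gives the time, the measured TCP pose, the force and the opening at its end, in the units of the state.
- arm.get_state(): the state, without advancing time (a new reading comes with each control period).
- viewer.grab_frame(name): name is "scene" or "top" or "wrist"; returns a dict with "pixels" (480x640x3 uint8, blue, green, red), "fx", "fy", "cx", "cy" (pixels), "k1" (the pictures are not rectified: a ray, as slopes to the right and down, at radius r is drawn at 1 + k1 r^2 times it, then the intrinsics apply), "eye" and "attitude" of the camera in the world. Camera axes: x right, y down, z forward; pixel columns grow to the right and rows downward; lengths in m; the calibration is good to about 2 mm. A picture is of the moment at which its call begins. There is no depth.
- arm.job_done(): hands the job in, once; it reports no verdict.
Trained networks look in the newest picture that a camera, given by its name, has taken for a name from the list of things; names that differ only in an ending like _2 or _b are one class to them, and where a whole thing is asked for, a point or a joint stands for the part that bears it (a point fixed in the world has none). Each returns a list of dicts, best first, with "conf" (0 to 1); they miss things now and then, are a little off and sometimes report something else, mostly with a low value. They report only what shows in the picture. A call takes as long as a camera call.
- spotter.spot_in(camera, label): "rect" ([left, top, right, bottom] in pixels, round what is visible of it).
- spotter.tip_of(camera, label): "at" ([column, row] in pixels: a listed point, or the origin of a listed thing).
The state is a dict: "t": time; "q": joint angles; "qd": joint speeds; "joint_efforts": joint torques, N m; "eef_pos": TCP position; "ee_rot": TCP orientation; "force": force on the tool from outside, world axes, zero at the start; "moment": the same for the moment, N m; "width": finger opening in m.
Only numpy, scipy, OpenCV 4.12 (cv2) and the standard library are available. Lean on these libraries where they do the work, as an engineer would, in place of code of your own. Each camera call takes 0.05 s, during which the arm holds its last target.

## Working session

There is one attempt and no reset: what is moved stays moved. The work goes in short steps, Python scripts to look and compute and a shell command to move; the robot and the scene stay as the last step left them, time stands still between calls to the robot, and variables do not carry over. Pictures are saved under pics/ and viewed, and the job is handed in when it is done.

```bash
mkdir -p pics; ls
cat > h.py <<'E'
import numpy as np, cv2
from station import arm, viewer, spotter
def grab(n,f):
    d=viewer.grab_frame(n); cv2.imwrite('pics/'+f,np.asarray(d['pixels'])); return d
def ray(d,p):
    K=np.array([[d['fx'],0,d['cx']],[0,d['fy'],d['cy']],[0,0,1]])
    x,y=(p[0]-d['cx'])/d['fx'],(p[1]-d['cy'])/d['fy']
    u,v=x,y
    for _ in range(30):
        s=1+d['k1']*(u*u+v*v); u,v=x/s,y/s
    return np.array([u,v,1.])
from scipy.spatial.transform import Rotation as R
def rot(d):
    a=np.array(d['attitude'],float)
    return a if a.shape==(3,3) else (R.from_euler('xyz',a).as_matrix() if a.size==3 else R.from_quat(a).as_matrix())
def atz(d,p,z):
    r=rot(d)@ray(d,p); e=np.array(d['eye']); return e+r*(z-e[2])/r[2]
E
python3 - <<'E'
from h import *
for n in ['scene','top','wrist']:
    d=grab(n,n+'0.png'); print(n,{k:v for k,v in d.items() if k!='pixels'})
    for l in ['bolt_knob_top','pull_top']:
        r=spotter.tip_of(n,l)
        for q in r[:3]: print(l,q,atz(d,q['at'],.215))
print(arm.get_state(),arm.nose_length)
E
```

```text
pics
scene {'fx': 599.8632516110365, 'fy': 599.8632516110365, 'cx': 318.4153889791302, 'cy': 246.23471737325346, 'k1': -0.14246240005027674, 'eye': array([ 1.01458763, -0.05265055,  0.89874169]), 'attitude': array([-2.55420888,  0.01320869,  1.41199824])}
bolt_knob_top {'at': [304.3, 256.7], 'conf': 0.95} [ 0.57725538 -0.01112343  0.215     ]
pull_top {'at': [247.6, 254.8], 'conf': 0.95} [ 0.56137894 -0.0868928   0.215     ]
top {'fx': 530.0968396146359, 'fy': 530.0968396146359, 'cx': 323.50956402783453, 'cy': 232.52336435854093, 'k1': -0.09236281317639036, 'eye': array([0.46354354, 0.01881056, 0.98197921]), 'attitude': array([-3.02261939,  0.01019294, -1.54653295])}
bolt_knob_top {'at': [354.2, 214.4], 'conf': 0.53} [ 0.58274402 -0.01539086  0.215     ]
pull_top {'at': [401.5, 229.1], 'conf': 0.69} [ 0.56266608 -0.08479882  0.215     ]
wrist {'fx': 414.316233698768, 'fy': 414.316233698768, 'cx': 323.32018889516945, 'cy': 247.25385500474582, 'k1': -0.08891667507211713, 'eye': array([0.33740773, 0.5873715 , 0.38467784]), 'attitude': array([ 2.88205052e+00, -1.11494539e-03, -1.99133367e+00])}
{'t': 0.45, 'q': array([ 1.43807776e+00,  3.58674851e-01,  1.18361895e-02, -4.11497600e-05,
       -1.22407310e+00, -2.88112880e-01]), 'qd': array([ 6.30934691e-04, -1.30094209e-03, -4.00021632e-04, -4.29283684e-05,
       -1.85944654e-03,  8.92087428e-04]), 'joint_efforts': array([ 6.14490255e-04, -5.81717777e+01,  2.92998916e+01,  6.99533388e+00,
        1.14824381e-02, -5.93159143e-05]), 'eef_pos': array([0.27573393, 0.61606141, 0.24547756]), 'ee_rot': array([-0.03536991,  1.57067458, -2.02701167]), 'force': array([-0.34998185, -0.24426512,  0.23881799]), 'moment': array([ 0.00281786,  0.05781806, -0.00620239]), 'width': 0.0874237793957636} 0.019
```

View pics/scene0.png

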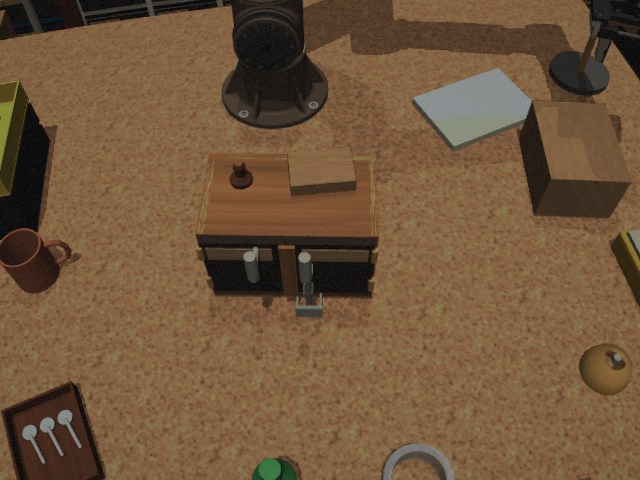

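View pics/top0.png

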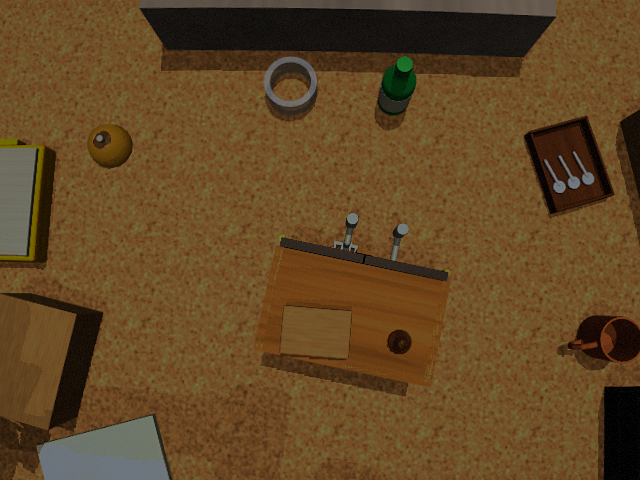

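```bash
cat >> h.py <<'E'
def tri(obs):
    A=np.zeros((3,3));b=np.zeros(3)
    for d,p in obs:
        r=rot(d)@ray(d,p); r/=np.linalg.norm(r); M=np.eye(3)-np.outer(r,r); A+=M; b+=M@np.array(d['eye'])
    x=np.linalg.solve(A,b)
    return x
def tri_label(l,n=2):
    o=[]
    for c in ['scene','top']:
        for _ in range(n):
            d=viewer.grab_frame(c); r=spotter.tip_of(c,l)
            if r and r[0]['conf']>.3: o.append((d,r[0]['at'])); print(c,l,r[0],atz(d,r[0]['at'],.215).round(4))
    return tri(o)
E
python3 - <<'E'
from h import *
k=tri_label('bolt_knob_top');p=tri_label('pull_top')
print(k,p)
v=k-p; print(np.linalg.norm(v[:2]),'ey yaw-90',np.degrees(np.arctan2(v[1],v[0]))-90)
s=arm.get_state();M=R.from_euler('xyz',s['ee_rot']).as_matrix();print(M.round(3))
print('toolz yaw',np.degrees(np.arctan2(M[1,2],M[0,2])))
im=cv2.imread('pics/top0.png')[170:320,230:470]; cv2.imwrite('pics/topz.png',cv2.resize(im,None,fx=3.2,fy=3.2,interpolation=cv2.INTER_CUBIC))
im=cv2.imread('pics/scene0.png')[140:330,190:390]; cv2.imwrite('pics/scenez.png',cv2.resize(im,None,fx=3,fy=3,interpolation=cv2.INTER_CUBIC))
E
```

```text
scene bolt_knob_top {'at': [302.0, 255.4], 'conf': 0.85} [ 0.5747 -0.0139  0.215 ]
scene bolt_knob_top {'at': [300.7, 256.9], 'conf': 0.62} [ 0.5768 -0.016   0.215 ]
top bolt_knob_top {'at': [353.2, 214.3], 'conf': 0.71} [ 0.5829 -0.0139  0.215 ]
top bolt_knob_top {'at': [351.2, 217.4], 'conf': 0.5} [ 0.5782 -0.0111  0.215 ]
scene pull_top {'at': [249.2, 256.6], 'conf': 0.89} [ 0.5646 -0.085   0.215 ]
scene pull_top {'at': [250.1, 258.0], 'conf': 0.88} [ 0.5671 -0.084   0.215 ]
top pull_top {'at': [402.9, 227.8], 'conf': 0.97} [ 0.5646 -0.0868  0.215 ]
top pull_top {'at': [401.3, 227.3], 'conf': 0.91} [ 0.5653 -0.0845  0.215 ]
[ 0.57951158 -0.01376306  0.22063386] [ 0.56515235 -0.08516639  0.21408414]
0.0728328422345282 ey yaw-90 -11.370536855927995
[[-0.     0.913 -0.408]
 [ 0.    -0.408 -0.913]
 [-1.    -0.     0.   ]]
toolz yaw -114.10876081260022
```

View pics/topz.png

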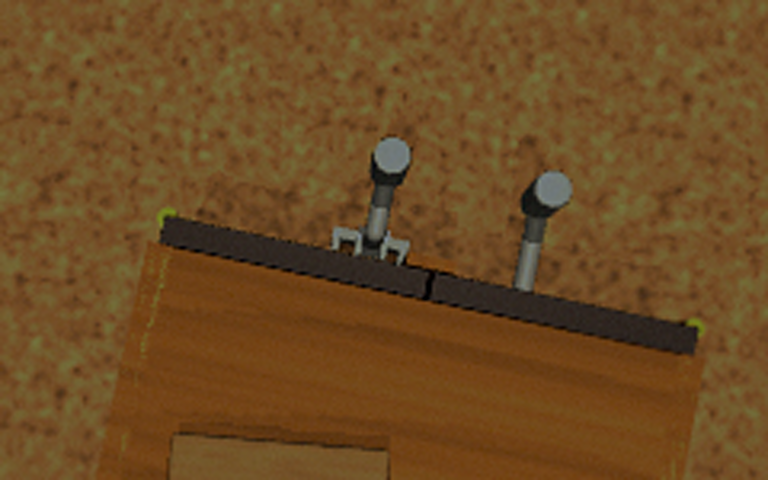

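View pics/scenez.png

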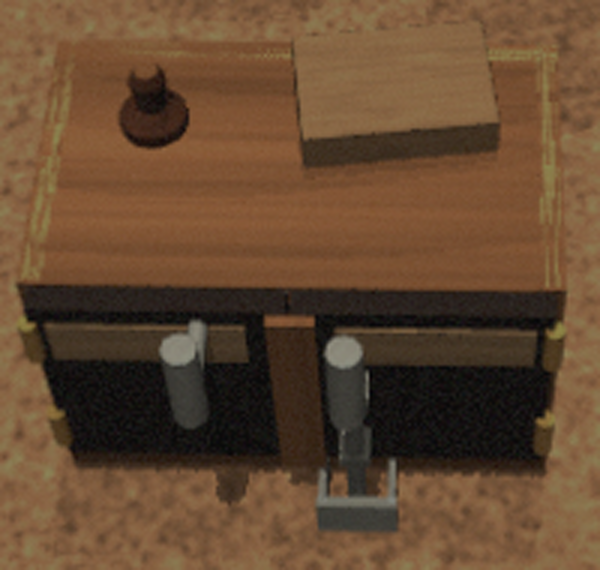

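Run:
```python
from h import *
t=viewer.grab_frame('top');s=viewer.grab_frame('scene')
T=dict(k=(352.2,218.75),p=(402.5,229.4));S=dict(k=(304.7,257.3),p=(249.7,256.7))
P={}
for c in 'kp':
    print(c,atz(t,T[c],.215),atz(s,S[c],.215),tri([(t,T[c]),(s,S[c])]))
    P[c]=(atz(t,T[c],.215)+atz(s,S[c],.215))/2
v=P['k']-P['p'];print(np.linalg.norm(v),np.degrees(np.arctan2(v[1],v[0]))-90)
# hinge pins
f=lambda a,b:(a/3.2+230,b/3.2+170)
a,b=atz(t,f(168,217),.17),atz(t,f(697,325),.17);w=a-b;print(np.linalg.norm(w),np.degrees(np.arctan2(w[1],w[0]))-90)
print(arm.get_state()['eef_pos'])
```

```text
k [ 0.5762474  -0.01257833  0.215     ] [ 0.57829994 -0.01072944  0.215     ] [ 0.57671092 -0.01162974  0.21274463]
p [ 0.56225873 -0.0862642   0.215     ] [ 0.56492247 -0.08435061  0.215     ] [ 0.56275004 -0.08557483  0.21201786]
0.07491372610250022 -10.52421075777184
0.2593472012777145 -10.26879443846714
[0.27574777 0.61607642 0.2455546 ]
```

```bash
python3 -m handwheel '{"gripper":[0.2,0.2,0.2,0.2,0.2,0.2,0.2,0.2,0.2,0.2,0.2,0.2],"travel":[[0,0,0.06],[0,0,0.12],[0.06,-0.08,0.12],[0.12,-0.16,0.12],[0.18,-0.24,0.12],[0.24,-0.32,0.12],[0.3,-0.4,0.12],[0.36,-0.48,0.12],[0.42,-0.56,0.12],[0.48,-0.64,0.12],[0.54,-0.72,0.12],[0.6,-0.8,0.12]],"spin":[0,0.1,0.2,0.3,0.304,0.304,0.304,0.304,0.304,0.304,0.304,0.304]}' 30 && python3 -m handwheel '{"gripper":[0.2,0.2,0.2,0.2,0.2,0.2,0.2,0.2],"travel":[[0,-0.08,0],[0,-0.16,0],[0,-0.24,0],[0,-0.32,0],[0,-0.4,0],[0.002,-0.456,0],[0.002,-0.456,0],[0.002,-0.456,0]],"spin":[0,0,0,0,0,0,0,0]}'; python3 -c "
from h import *
s=arm.get_state();print(s);M=R.from_euler('xyz',s['ee_rot']).as_matrix();print('toolz yaw',np.degrees(np.arctan2(M[1,2],M[0,2])))
grab('wrist','w1.png');grab('scene','s1.png')"
```

```text
t: 2.55
eef_pos: [0.5767, 0.2143, 0.3059]
ee_rot: [2.395, 1.57, 0.643]
force: [0.2, 0.4, -0.2]
width: 0.0527
t: 3.35
eef_pos: [0.5767, -0.0126, 0.3057]
ee_rot: [2.424, 1.57, 0.67]
force: [-0.4, 0.5, -0.2]
width: 0.0527
{'t': 3.35, 'q': array([ 3.17110398e-01,  1.64040838e-01, -1.14786019e-01, -1.09948268e-04,
       -1.29168244e+00,  1.07001324e+00]), 'qd': array([ 0.02613527,  0.00321357,  0.00251184, -0.0027675 ,  0.00095991,
       -0.00485653]), 'joint_efforts': array([ -0.99201769, -43.6940968 ,  30.00012875,   7.1439819 ,
         0.05641405,   0.09553204]), 'eef_pos': array([ 0.57670772, -0.01255783,  0.30566683]), 'ee_rot': array([2.42443622, 1.57049046, 0.66993693]), 'force': array([-0.38812013,  0.4880906 , -0.22602311]), 'moment': array([-0.01962111, -0.0052078 , -0.03882308]), 'width': 0.05265406607873706}
toolz yaw -100.52540315221026
```

View pics/w1.png

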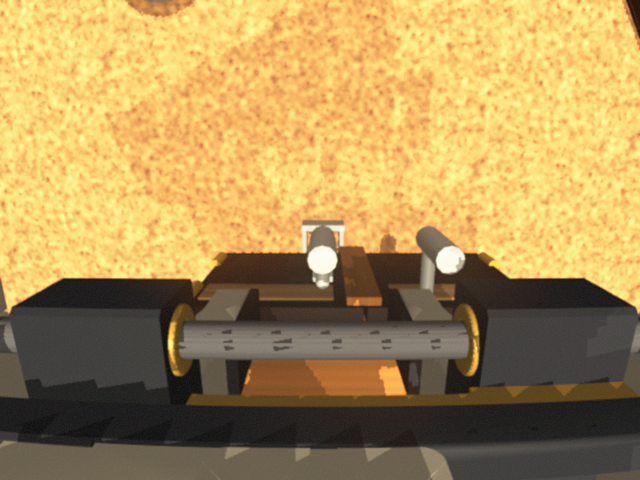

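View pics/s1.png

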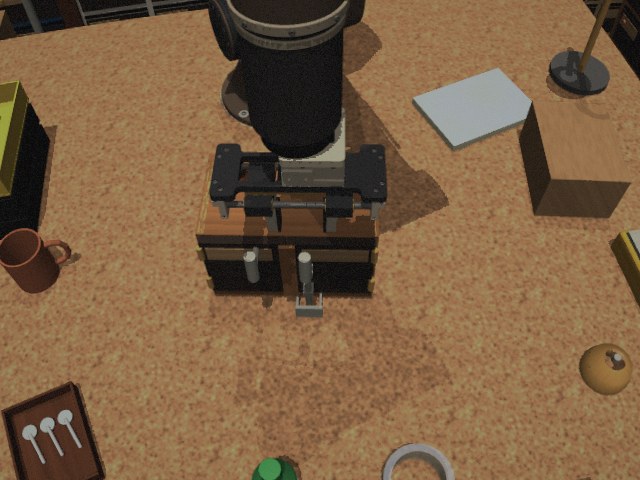

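Run:
```python
from h import *
d=viewer.grab_frame('wrist')
print(d['eye'],d['attitude'])
print(atz(d,(322,258),.215),atz(d,(452,260),.215))
for l in ['bolt_knob_top','pull_top']:
    for q in spotter.tip_of('wrist',l)[:1]: print(q,atz(d,q['at'],.215))
```

```text
[ 0.6433419  -0.02440717  0.44501805] [ 2.88191331e+00 -4.27706430e-04 -1.75228370e+00]
[ 0.57702876 -0.01156188  0.215     ] [ 0.56205319 -0.08605216  0.215     ]
{'at': [323.3, 261.8], 'conf': 0.89} [ 0.57463443 -0.01188702  0.215     ]
```

Wrist view puts the knob at pixel (322,258), which agrees with K ≈ (0.577, -0.012). The path down is clear, so I'll descend and close.

```bash
python3 -m handwheel '{"gripper":[0.2,0.2,0.2,0.2,0.2,-1,-1,-1,-1,-1,-1],"travel":[[0,0.002,-0.07],[0,0.002,-0.14],[0,0.002,-0.19],[0,0.002,-0.22],[0,0.002,-0.22],[0,0.002,-0.22],[0,0.002,-0.22],[0,0.002,-0.22],[0,0.002,-0.22],[0,0.002,-0.22],[0,0.002,-0.22]],"spin":[0,0,0,0,0,0,0,0,0,0,0]}' 35; python3 -c "
from h import *
grab('scene','s2.png')"
```

```text
t: 4.7
eef_pos: [0.577, -0.0116, 0.1961]
ee_rot: [0.861, 1.57, -0.892]
force: [0.4, -4.0, 1.7]
width: 0.0173
```

View pics/s2.png

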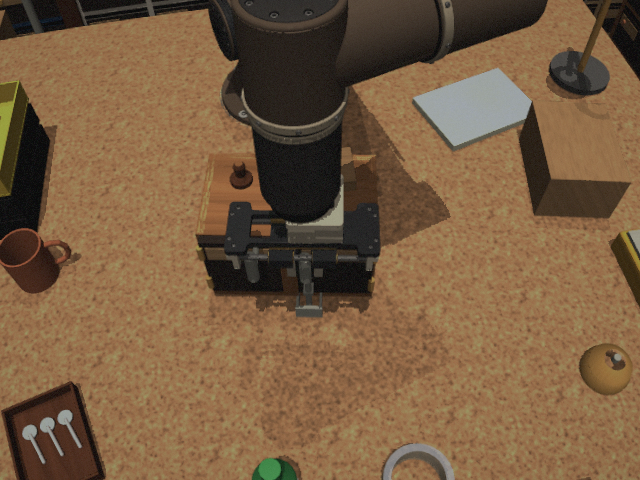

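Holding the knob (width 17 mm). Lift 31 mm and compute the arc.

```bash
python3 -m handwheel '{"gripper":[-1,-1,-1,-1,-1],"travel":[[0,0,0.02],[0,0,0.04],[0,0,0.062],[0,0,0.062],[0,0,0.062]],"spin":[0,0,0,0,0]}'
python3 - <<'E'
from h import *
def arc(K,h,sg,yaw,degs):
    c,s=np.cos(yaw),np.sin(yaw);A=np.array([[c,-s],[s,c]])
    H=np.array(h); r0=-H; base=None
    for a in degs:
        t=np.radians(sg*a);B=np.array([[np.cos(t),-np.sin(t)],[np.sin(t),np.cos(t)]])
        k=A@(H+B@r0); 
        if base is None: base=k
        print(a,((k-base)/.5).round(3),'spin',round(sg*(a-degs[0])/45,3))
y=np.radians(-10.4)
arc(0,(-.045,.1),1,y,range(0,46,5)); arc(0,(-.045,.1),1,y,range(45,96,5))
print(); arc(0,(-.045,-.085),-1,y,range(0,46,5)); arc(0,(-.045,-.085),-1,y,range(45,96,5))
grab('scene','s3.png')
print(arm.get_state())
E
```

```text
t: 5.25
eef_pos: [0.5767, -0.0115, 0.2265]
ee_rot: [0.494, 1.57, -1.259]
force: [2.1, -5.8, -1.2]
width: 0.0171
0 [0. 0.] spin 0.0
5 [0.018 0.005] spin 0.111
10 [0.036 0.012] spin 0.222
15 [0.053 0.021] spin 0.333
20 [0.07  0.031] spin 0.444
25 [0.085 0.042] spin 0.556
30 [0.099 0.055] spin 0.667
35 [0.113 0.069] spin 0.778
40 [0.125 0.084] spin 0.889
45 [0.135 0.099] spin 1.0
45 [0. 0.] spin 0.0
50 [0.009 0.017] spin 0.111
55 [0.017 0.034] spin 0.222
60 [0.023 0.052] spin 0.333
65 [0.028 0.071] spin 0.444
70 [0.03 0.09] spin 0.556
75 [0.032 0.109] spin 0.667
80 [0.031 0.128] spin 0.778
85 [0.029 0.147] spin 0.889
90 [0.025 0.166] spin 1.0
95 [0.02  0.184] spin 1.111

0 [0. 0.] spin 0.0
5 [ 0.013 -0.011] spin -0.111
10 [ 0.024 -0.023] spin -0.222
15 [ 0.035 -0.036] spin -0.333
20 [ 0.044 -0.05 ] spin -0.444
25 [ 0.053 -0.065] spin -0.556
30 [ 0.06 -0.08] spin -0.667
35 [ 0.065 -0.096] spin -0.778
40 [ 0.069 -0.112] spin -0.889
45 [ 0.072 -0.129] spin -1.0
45 [0. 0.] spin 0.0
50 [ 0.001 -0.017] spin -0.111
55 [ 0.001 -0.034] spin -0.222
60 [-0.001 -0.05 ] spin -0.333
65 [-0.004 -0.067
[... 153 characters left out ...]
42] spin -1.0
95 [-0.051 -0.154] spin -1.111
{'t': 5.3, 'q': array([ 3.19438906e-01,  2.11901976e-01, -2.38275026e-01,  6.83708837e-04,
       -1.12091054e+00,  1.06871452e+00]), 'qd': array([-4.67167193e-05,  3.39591369e-03, -3.48084317e-03,  1.06619357e-03,
        4.69297585e-03,  8.32672053e-05]), 'joint_efforts': array([ 3.20657194e+00, -4.64407003e+01,  2.86700839e+01,  4.90169004e+00,
       -4.58192721e-02, -7.95993023e-03]), 'eef_pos': array([ 0.576679  , -0.01150634,  0.22629705]), 'ee_rot': array([ 0.06009401,  1.57011529, -1.69304781]), 'force': array([ 2.07444921, -6.37011072, -2.04079589]), 'moment': array([-2.03358521, -0.76609668, -0.00991916]), 'width': 0.017516432031811913}
```

View pics/s3.png

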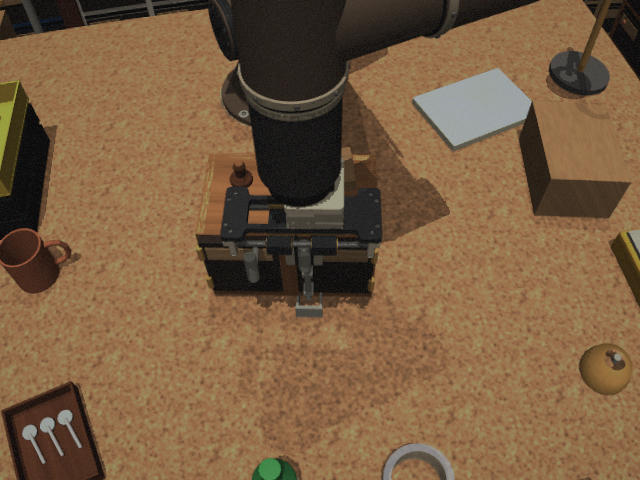

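```bash
python3 -m handwheel '{"gripper":[-1,-1,-1,-1,-1,-1],"travel":[[0.009,0.002,0],[0.018,0.005,0],[0.027,0.008,0],[0.036,0.012,0],[0.053,0.021,0],[0.053,0.021,0]],"spin":[0.055,0.111,0.166,0.222,0.333,0.333]}'
python3 - <<'E'
from h import *
grab('scene','s4.png');print(arm.get_state()['force'])
E
```

```text
t: 5.9
eef_pos: [0.6042, -0.0008, 0.2259]
ee_rot: [-0.005, 1.57, -1.493]
force: [2.3, -6.6, -0.8]
width: 0.0174
[ 3.05290883 -5.58184328 -1.21527058]
```

View pics/s4.png

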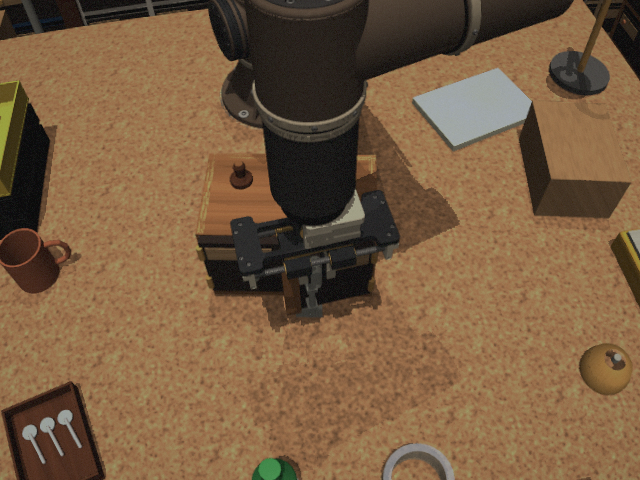

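```bash
python3 -m handwheel '{"gripper":[-1,-1,-1,-1,-1,-1,-1,-1,-1,-1],"travel":[[0.017,0.010,0],[0.032,0.021,0],[0.046,0.034,0],[0.06,0.048,0],[0.072,0.063,0],[0.082,0.078,0],[0.091,0.095,0],[0.099,0.112,0],[0.105,0.13,0],[0.105,0.13,0]],"spin":[0.111,0.222,0.333,0.444,0.556,0.667,0.778,0.889,1,1]}'
python3 - <<'E'
from h import *
grab('scene','s5.png');s=arm.get_state();print(s['force'],s['moment'],s['q'])
E
```

```text
t: 6.95
eef_pos: [0.6566, 0.0654, 0.2259]
ee_rot: [0.814, 1.57, 0.111]
force: [5.1, -3.8, -1.8]
width: 0.0173
[ 4.67955064 -2.81833784 -0.89767812] [-1.08214674 -1.75369375  0.1584974 ] [ 3.93860305e-01  3.45163162e-01 -5.33614331e-02  3.62414082e-04
 -1.17145916e+00  2.04075065e+00]
```

View pics/s5.png

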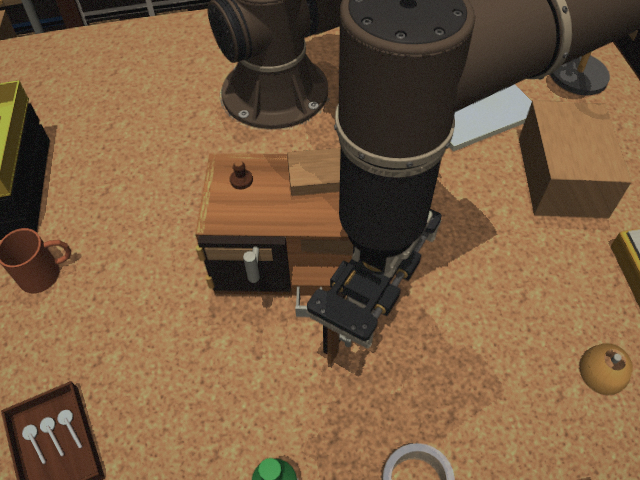

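```bash
python3 -m handwheel '{"gripper":[-1,-1,-1,-1,-1,-1,-1,-1,-1,-1],"travel":[[0.005,0.019,0],[0.007,0.038,0],[0.009,0.057,0],[0.008,0.076,0],[0.006,0.095,0],[0.002,0.114,0],[0.001,0.118,0],[0.001,0.118,-0.02],[0.001,0.118,-0.04],[0.001,0.118,-0.056]],"spin":[0.111,0.222,0.333,0.444,0.556,0.667,0.689,0.689,0.689,0.689]}' && python3 -m handwheel '{"gripper":[-1,-0.4,-0.2,-0.1,0,0,0,0,0,0,0],"travel":[[0,0,0],[0,0,0],[0,0,0],[0,0,0],[0,0,0],[0,0,0.04],[0,0,0.1],[0,0,0.16],[0,0,0.2],[0,0,0.2],[0,0,0.2]],"spin":[0,0,0,0,0,0,0,0,0,0,0]}'
python3 - <<'E'
from h import *
grab('scene','s6.png');grab('top','t6.png')
E
```

```text
t: 8.0
eef_pos: [0.6568, 0.1235, 0.1974]
ee_rot: [0.714, 1.57, 0.546]
force: [5.9, -0.5, -0.8]
width: 0.0168
t: 9.1
eef_pos: [0.656, 0.1237, 0.2987]
ee_rot: [1.4, 1.57, 1.235]
force: [0.1, 0.5, -0.3]
width: 0.0437
```

View pics/s6.png

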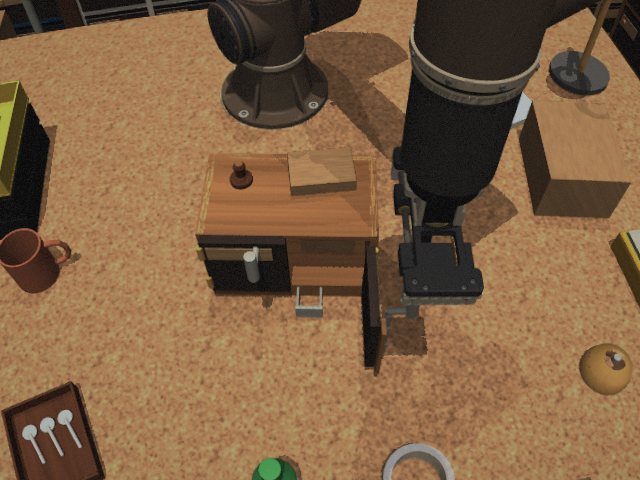

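View pics/t6.png

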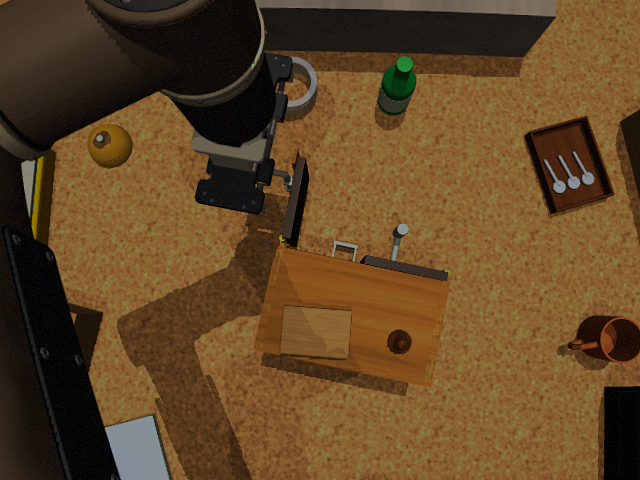

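```bash
python3 -m handwheel '{"gripper":[0,0,0,0,0,0,0],"travel":[[-0.03,-0.07,0],[-0.06,-0.14,0],[-0.09,-0.21,0],[-0.12,-0.28,0],[-0.15,-0.35,0],[-0.187,-0.419,0],[-0.187,-0.419,0]],"spin":[-0.18,-0.36,-0.54,-0.72,-0.9,-1,-1]}' && python3 -m handwheel '{"gripper":[0.1,0.1,0.1,0.1,0.1,0.1,0.1,0.1],"travel":[[0,0,0],[0,0,0],[0,0,0],[0,0,0],[0,0,0],[0,0,0],[0,0,0],[0,0,0]],"spin":[-0.18,-0.36,-0.54,-0.72,-0.9,-1,-1,-1]}'
python3 - <<'E'
from h import *
d=grab('wrist','w7.png');s=arm.get_state();M=R.from_euler('xyz',s['ee_rot']).as_matrix();print(s['eef_pos'],'toolz yaw',np.degrees(np.arctan2(M[1,2],M[0,2])))
for q in spotter.tip_of('wrist','pull_top')[:2]: print(q,atz(d,q['at'],.215))
E
```

```text
t: 9.9
eef_pos: [0.5602, -0.089, 0.298]
ee_rot: [-2.007, 1.569, -2.963]
force: [0.8, -0.4, -0.0]
width: 0.0439
t: 10.7
eef_pos: [0.5626, -0.0857, 0.2978]
ee_rot: [-1.341, 1.57, -3.074]
force: [-0.3, -0.5, -0.2]
width: 0.0479
[ 0.56263413 -0.0857652   0.29799291] toolz yaw -99.29103464858864
{'at': [323.4, 262.8], 'conf': 0.94} [ 0.56203186 -0.08658677  0.215     ]
```

View pics/w7.png

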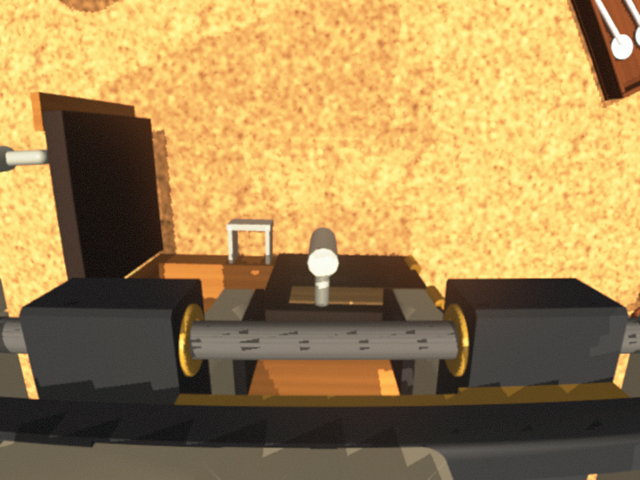

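The pull is centred at (323,262) between the fingers. Descend, grip and swing the first 15°.

```bash
python3 -m handwheel '{"gripper":[0.1,0.1,0.1,0.1,0.1,-1,-1,-1,-1,-1,-1],"travel":[[0,0,-0.06],[0,0,-0.12],[0,0,-0.17],[0,0,-0.205],[0,0,-0.205],[0,0,-0.205],[0,0,-0.205],[0,0,-0.205],[0,0,-0.205],[0,0,-0.205],[0,0,-0.205]],"spin":[0,0,0,0,0,0,0,0,0,0,0]}' 35 && python3 -m handwheel '{"gripper":[-1,-1,-1,-1,-1,-1],"travel":[[0.006,-0.005,0],[0.013,-0.011,0],[0.018,-0.017,0],[0.024,-0.023,0],[0.035,-0.036,0],[0.035,-0.036,0]],"spin":[-0.055,-0.111,-0.166,-0.222,-0.333,-0.333]}'
python3 - <<'E'
from h import *
grab('scene','s8.png')
E
```

```text
t: 11.9
eef_pos: [0.5633, -0.0857, 0.1968]
ee_rot: [1.98, 1.569, 0.245]
force: [0.2, 3.2, 4.0]
width: 0.0174
t: 12.5
eef_pos: [0.5812, -0.1043, 0.1968]
ee_rot: [1.807, 1.569, -0.192]
force: [0.2, 1.8, 5.9]
width: 0.0172
```

View pics/s8.png

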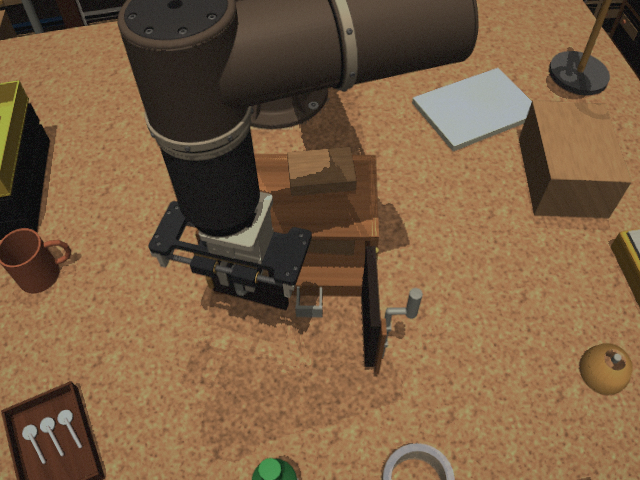

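```bash
python3 -m handwheel '{"gripper":[-1,-1,-1,-1,-1,-1,-1,-1,-1,-1],"travel":[[0.009,-0.014,0],[0.018,-0.029,0],[0.025,-0.044,0],[0.03,-0.06,0],[0.034,-0.076,0],[0.037,-0.093,0],[0.038,-0.11,0],[0.038,-0.127,0],[0.036,-0.143,0],[0.036,-0.143,0]],"spin":[-0.111,-0.222,-0.333,-0.444,-0.556,-0.667,-0.778,-0.889,-1,-1]}' && python3 -m handwheel '{"gripper":[-1,-1,-1,-1,-1,-1,-1,-1],"travel":[[-0.003,-0.017,0],[-0.007,-0.033,0],[-0.013,-0.049,0],[-0.021,-0.064,0],[-0.029,-0.078,0],[-0.039,-0.092,0],[-0.041,-0.094,0],[-0.041,-0.094,0]],"spin":[-0.111,-0.222,-0.333,-0.444,-0.556,-0.667,-0.689,-0.689]}'
python3 - <<'E'
from h import *
grab('scene','s9.png')
E
```

```text
t: 13.55
eef_pos: [0.5983, -0.176, 0.1967]
ee_rot: [2.532, 1.57, -0.252]
force: [-0.8, 1.4, 4.1]
width: 0.0172
t: 14.35
eef_pos: [0.5773, -0.2223, 0.1967]
ee_rot: [-2.52, 1.57, 0.441]
force: [-2.3, 3.0, 4.6]
width: 0.0177
```

View pics/s9.png

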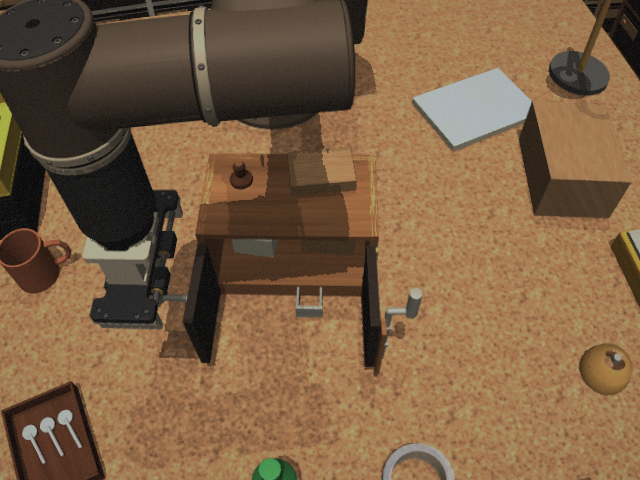

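```bash
python3 -m handwheel '{"gripper":[-1,-0.4,-0.2,-0.1,0,0,0,0,0,0,0],"travel":[[0,0,0],[0,0,0],[0,0,0],[0,0,0],[0,0,0],[0,0,0.04],[0,0,0.1],[0,0,0.16],[0,0,0.24],[-0.04,-0.05,0.28],[-0.04,-0.05,0.28]],"spin":[0,0,0,0,0,0,0,0,0,0,0]}'
python3 - <<'E'
from h import *
grab('scene','s10.png');d=grab('top','t10.png');s=arm.get_state();print(s['force'],s['t'])
for l in ['bolt_knob_top','pull_top']: print(l,tri_label(l,1))
E
```

```text
t: 15.5
eef_pos: [0.5575, -0.2494, 0.3402]
ee_rot: [2.976, 1.565, -0.349]
force: [0.1, -0.2, -0.1]
width: 0.0436
[ 0.86795485  0.78213651 -0.78768691] 15.6
scene bolt_knob_top {'at': [414.1, 292.7], 'conf': 0.61} [0.6564 0.122  0.215 ]
top bolt_knob_top {'at': [264.2, 162.0], 'conf': 0.79} [0.6585 0.1196 0.215 ]
bolt_knob_top [0.65795303 0.12017687 0.21814144]
scene pull_top {'at': [148.3, 281.7], 'conf': 0.95} [ 0.582  -0.2233  0.215 ]
pull_top [ 1.0153838  -0.05233659  0.9       ]
```

View pics/s10.png

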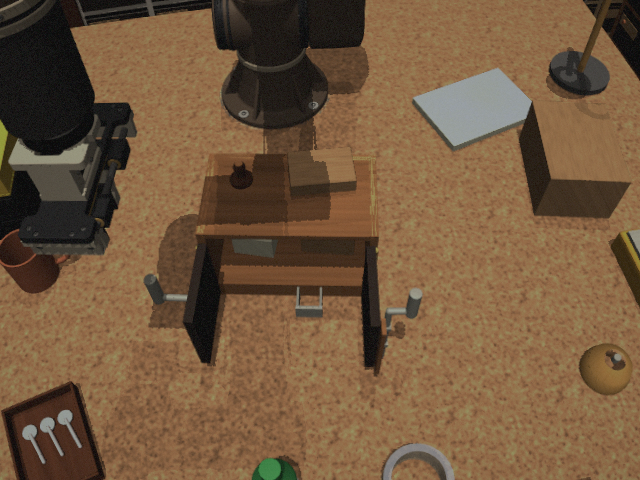

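View pics/t10.png

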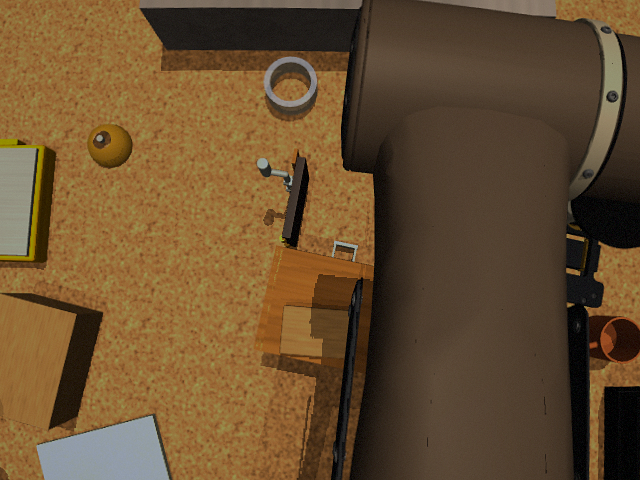

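```bash
python3 -c "
from station import arm
print(arm.job_done())"
```

```text
the job is handed in; nothing more can be done
None
```

Both doors are open at about 90°, in the order asked, and the job was handed in at about 16 s on the robot's clock. There is no verdict, so what follows is from my own checks.

- **Latched door:** I gripped the bolt's knob, lifted it about 30 mm and held it up through the whole swing. I then lowered it nearly to its starting height and let go. The other door looked still shut in the pictures taken after this swing.
- **Overlapped door:** I gripped the pull and swung this door open the same way. I then let go and raised the gripper to about 0.34 m, well clear of everything.

**Last checks:**
- **Latched door position:** both cameras put the knob at about (0.657, 0.121), within 2 mm of where it should be at 90°.
- **Overlapped door position:** the scene camera put the pull at (0.582, -0.223), about 4 mm from its 90° position. The arm hid the pull from the top camera, so this rests on one view only.
- **Robot clear:** the measured tool force was near zero (under 1 N per axis) after release. The highest reading I saw was about 7 N, though I only read it at the end of each move.
- **Objects:** the items on the counter and on top of the cabinet looked unmoved in the final scene picture.

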